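# Put the washed citrus juicer back together

### The arm

A 7-joint arm with a two-finger parallel gripper is mounted at the origin on the work surface. World frame = base frame: x ahead of the robot, y to its left, z up, the work surface at z = 0. Lengths are in m, angles in rad, forces in N, time in s.
With the tool pointing down it reaches from about 0.425 to 0.875 m from the base axis. Payload 8.4 kg.
Tool frame: the origin (TCP) lies between the finger pads; the fingertips stand 22 mm ahead of it and the grasp point (between the pads) lies 3 mm ahead of it; z points along the fingers, y is the line along which they close (so a half turn about z gives the same grasp; the last joint's range is limited). The gripper opens to 85 mm and grips with 20 to 120 N. Pads are 22 mm wide; open, the fingers measure 114 mm over their backs; the gripper's body (76 mm by 85 mm) begins 54 mm behind the grasp point. The pads swing forward as they close: fully open they stand 13 mm farther back than shut.
Start: joints at [-1.384, 0.333, 0.04, 1.465, -0.013, 1.343, -0.059], TCP at [0.183, 0.624, 0.253] pointing down, gripper open.
Joint ranges: [-2.58, 2.58], [-0.38, 2.09], [-1.3, 1.39], [0.25, 2.4], [-1.5, 4.64], [0.08, 2.09], [-2.65, 2.65]. Speed limits (rad/s): [2.22, 2.22, 2.79, 2.79, 3.14, 3.14, 3.14].

### API

Orientations are given as a rotation vector (axis times angle).
In Python, from bench import robot gives the robot as it stands.
- The arm moves only by the tool apply_moves, never from a script. Its argument "plan" is a list of rows, each a list of 5 numbers: the opening, from 0 (shut) to 1 (fully open), then the shift along the world's x, y, z in units of 25 mm (1.0 is 25 mm), then the turn about the world's z in units of 5 degrees (1.0 is 5 degrees). A call has 1 to 20 rows; each row is the pose to reach, as a shift and turn from the pose commanded when the call began; what a row does not reach only later rows make up. A row lasts 1/10 s, in which the tool goes at most 50 mm and 8.59 degrees, less where a joint would pass 70% of its speed; a pose out of reach is approached as far as the arm can. A call with a gripper value outside its range is refused whole. The fingers move at their own pace and stop on an object; "newtons" is the grip in N (left out, the last holds). Time passes only in rows, so rows that repeat a pose let the fingers close. It gives the time, the measured TCP pose, the force, the opening and the grip force at its end, in the units of the state.
- robot.read_state(): the state, without advancing time (a new reading comes with each control period).
- robot.grab_frame(name): name is "scene" or "top" or "wrist"; returns the picture (400x640x3 uint8, red, green, blue); there is no depth.
- robot.camera_params(name): a dict with "camera_matrix" (3x3 intrinsics, pixels), "R" (3x3) and "t" (3): a world point X has camera coordinates R X + t. Camera axes: x right, y down, z forward; pixel columns grow to the right and rows downward; lengths in m; the calibration is good to about 2 mm. The wrist camera is an equidistant fisheye: a pixel r from the principal point sees the ray r / f radians off the axis. A picture is of the moment at which its call begins: read the wrist's pose just before it. camera_params takes no time and is no camera call; for the wrist camera it gives the pose at the moment of the call.
- robot.hand_in(): hands the job in; it is judged then, once.
The state is a dict: "time_s": time; "joint_pos": joint angles; "qd": joint speeds; "effort": joint torques, N m; "tcp_pos": TCP position; "ee_rot": TCP orientation; "wrist_force": force on the tool from outside, world axes, zero at the start; "moment": the same for the moment, N m; "opening": finger opening in m; "grip_force": force on a finger pad.
Only numpy, scipy, OpenCV 4.12 (cv2) and the standard library are available. Lean on these libraries where they do the work, as an engineer would, in place of code of your own. Each camera call takes 0.05 s, during which the arm holds its last target. There are 200 camera calls.

### The job

Put the washed citrus juicer back together on its motor base, from the bottom up: first the steel juice bowl over the drive shaft, then the black strainer into the bowl, then the large orange cone onto the shaft, and last the smoked cover over the cone, each part sitting level and fully home. Leave the small yellow cone, the drinking glass and the pepper mill standing where they are.

Things in the scene. Friction and masses are not known exactly. Their poses are not given: they have to be found in the camera images.
- juicer_base: Motor base, fixed: round steel housing on a black foot 152 mm across, black flat deck 75 mm above the table, upright steel drive shaft in its centre, diameter 10, top 166 mm above the table, its last 7 mm tapered to 5. Origin: centre of the underside, z up along the shaft. Yaw does not matter, here or for the parts.
- juice_bowl: Steel bowl with pouring lip: rim 138 mm across (mouth 128), 62 high, floor 5 thick, 0.26 kg. Central tube, outside 24, inside 18, open through, top 56 above the underside: grip its upper part from above (45 mm room beside it); at home the shaft stands 35 mm out of it, up between the fingers. Origin: centre of underside, z up. Home: flat on the deck: origin 75 above the base's.
- strainer: Black slotted dish, 0.1 kg: flange 140 mm across, 22 to 26 above the underside; dish below it tapers from 117 to 102; floor 4 thick, mouth 112. Central open collar, outside 38, inside 32, top 32 above the underside: grip it from above (room beside it 30 mm at the floor, 37 at the flange). Origin: centre of underside, z up. Home: flange flat on the bowl's rim: origin 115 above the base's.
- large_cone: The larger reamer cone, orange, 54 mm high, 0.06 kg: skirt 62 across, lowest 6 to 8 mm; straight ribbed body 42 across up to 36, pointed above. Grip the body, fingertips above the skirt. Bore from below: diameter 16, mouth 24, depth 36. Origin: centre of the underside, z up to the point. Home: foot flat on the strainer's collar, shaft in the bore: origin 147 above the base's.
- small_cone: The smaller reamer cone, yellow, 46 mm high, skirt 48 across, body 30 across, loose. Not wanted: leave it standing where it is. Origin: centre of the underside.
- cover: Smoke-grey dome with a red knob, 108 mm high, 0.17 kg: plug at the foot 8 high, 100 to 108 across (inside 92), flange 136 across above it, dome up to 82, knob 24 across from 82 to 108: grip the knob. Hollow up to 72. Origin: centre of the plug's underside, z up. Home: plug in the strainer's mouth, flange flat on the strainer's flange: origin 133 above the base's.
- tumbler: Green drinking glass, 72 mm across the rim, 105 mm high, loose. Leave it standing where it is. Origin: centre of the underside.
- pepper_mill: Dark wooden pepper mill, 56 mm across, 151 mm high, loose. Leave it standing where it is. Origin: centre of the underside.
There are look-alikes about, which are no part of the job. What is shaped like the juicer_base but green is not meant. What is shaped like the cover but blue or turquoise is not meant.

How it is judged:
By the outcome, as a careful person would: the job done as asked, in the order asked, and still so for the second after the job is handed in, with the robot touching nothing.
It also fails if it takes over 120 s, if anything falls off the work surface, if the arm or the gripper's body presses on something with over 40 N, if the wrist force passes 120 N, or if a joint passes its speed limit or range.

## Working session

There is one attempt and no reset: what is moved stays moved. The work goes in short steps, Python scripts to look and compute and a tool call to move; the robot and the scene stay as the last step left them, time stands still between calls to the robot, and variables do not carry over. Pictures are saved under pics/ and viewed, at most 14 in all, crops included, and the job is handed in when it is done.

Besides the shell and the picture viewer there is one more tool, called after ">>>" as a command line: name --pt "numbers of a row" for each row, then --argument value for the rest. apply_moves: Moves the arm, as the interface text tells. Its arguments: {"type":"object","properties":{"plan":{"type":"array"},"newtons":{"type":"number"}},"required":["plan"]}

```bash
mkdir -p pics; ls; python3 - <<'E'
from bench import robot
import cv2
for n in("scene","top"):
    cv2.imwrite(f"pics/{n}0.png",robot.grab_frame(n)[:,:,::-1])
    p=robot.camera_params(n);print(n,p)
print(robot.read_state())
E
```

```text
pics
scene {'camera_matrix': array([[422.1665616 ,   0.        , 323.23555044],
       [  0.        , 422.1665616 , 197.66007158],
       [  0.        ,   0.        ,   1.        ]]), 'R': array([[ 7.84201578e-01,  6.20506141e-01, -1.20943799e-04],
       [ 4.63859794e-01, -5.86359870e-01, -6.64090502e-01],
       [-4.12143151e-01,  5.20724718e-01, -7.47652186e-01]]), 't': array([-0.34943475, -0.16895947,  1.42090452])}
top {'camera_matrix': array([[423.6203001 ,   0.        , 317.97195974],
       [  0.        , 423.6203001 , 204.43742576],
       [  0.        ,   0.        ,   1.        ]]), 'R': array([[ 1.68752735e-03, -9.99956353e-01, -9.18939637e-03],
       [-9.94061397e-01, -6.77558485e-04, -1.08818560e-01],
       [ 1.08807584e-01,  9.31845850e-03, -9.94019153e-01]]), 't': array([-0.0134769 ,  0.43529194,  1.14850835])}
{'time_s': 0.1, 'joint_pos': array([-1.38419479,  0.33386846,  0.03988021,  1.46619619, -0.01341117,
        1.34328701, -0.058518  ]), 'qd': array([-0.0006034 , -0.00298687, -0.00095318, -0.0020985 ,  0.00070977,
       -0.00110672,  0.00045394]), 'effort': array([ 3.50812028e-03, -6.60014105e+01,  1.36984337e+00, -4.06470752e+01,
        1.70642330e-02,  8.94406607e-03,  2.39330944e-05]), 'tcp_pos': array([0.18316719, 0.62325972, 0.25248549]), 'ee_rot': array([-4.47458843e-01, -3.10944011e+00,  2.33725050e-03]), 'wrist_force': array([0.54094115, 0.35671535, 0.48332776]), 'moment': array([ 0.04298966, -0.02139128,  0.00935895]), 'grip_force': 0.0, 'opening': 0.0854291697332139}
```

View pics/top0.png

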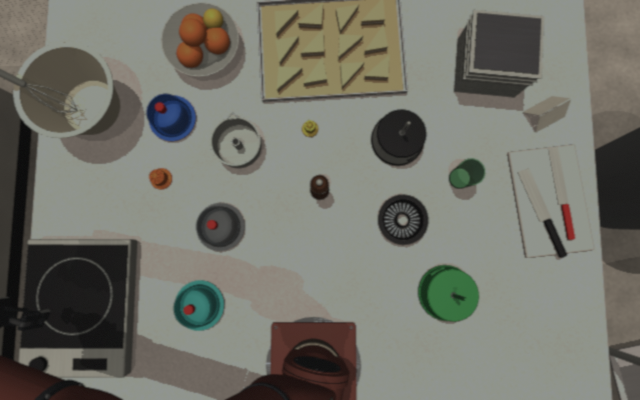

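View pics/scene0.png

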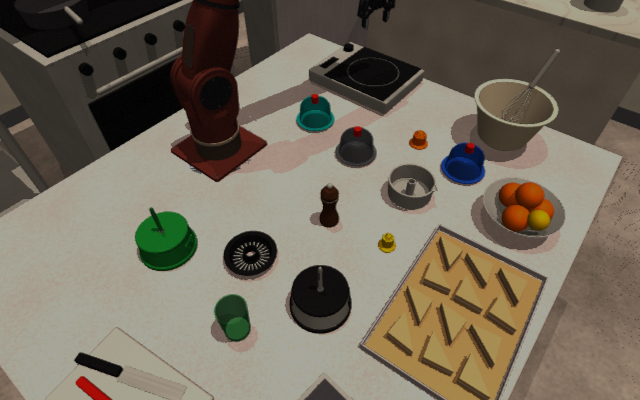

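Top view: base at (399,137) with black deck and steel shaft, not the green look-alike at (449,293). Bowl at (238,143), strainer at (403,219), orange cone at (160,178). The cover is the smoke-grey dome at (219,226), not the blue one (171,117) or the turquoise one (199,305). Confirming in enlarged crops.

```bash
python3 - <<'E'
import cv2,numpy as np
t=cv2.imread("pics/top0.png");s=cv2.imread("pics/scene0.png")
def c(im,x,y,w=72,h=72):
    return cv2.resize(im[y:y+h,x:x+w],(266,266),interpolation=cv2.INTER_CUBIC)
A=[(t,364,102),(t,202,107),(t,367,183),(t,124,142),(t,183,190),(s,285,260)]
B=[c(*a) for a in A]
cv2.imwrite("pics/m1.png",np.vstack([np.hstack(B[:3]),np.hstack(B[3:])]))
A=[(s,375,150),(s,214,218),(s,383,104),(s,320,115),(s,352,206),(t,284,152)]
B=[c(*a) for a in A]
cv2.imwrite("pics/m2.png",np.vstack([np.hstack(B[:3]),np.hstack(B[3:])]))
E
```

```text
(no output)
```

View pics/m1.png

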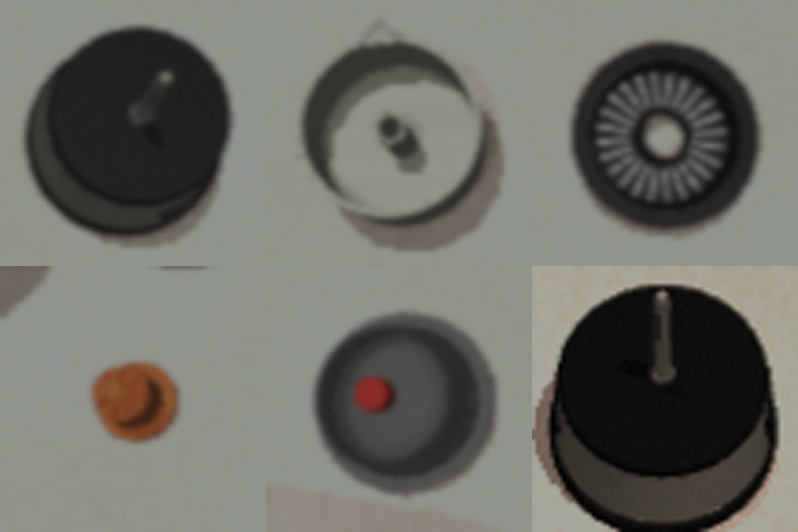

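View pics/m2.png

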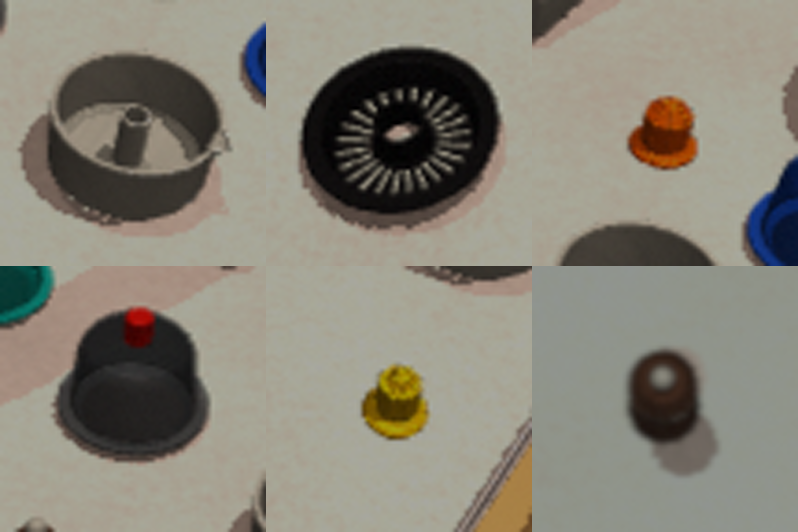

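```bash
cat > h.py <<'E'
import numpy as np,cv2
from bench import robot
def ray(name,uv,P=None):
    p=P or robot.camera_params(name);K=p["camera_matrix"];R=p["R"]
    x=np.linalg.inv(K)@np.array([uv[0],uv[1],1.])
    if name=="wrist":
        a=(uv[0]-K[0,2])/K[0,0];b=(uv[1]-K[1,2])/K[1,1];r=np.hypot(a,b)
        x=np.array([a*np.sinc(r/np.pi)/1 if r else 0,b*np.sinc(r/np.pi) if r else 0,np.cos(r)])
    return -R.T@p["t"],R.T@x
def atz(name,uv,z,P=None):
    c,d=ray(name,uv,P);return (c+d*(z-c[2])/d[2])[:2]
def proj_w(X,P):
    K=P["camera_matrix"];c=P["R"]@np.asarray(X)+P["t"];r=np.hypot(c[0],c[1]);th=np.arctan2(r,c[2])
    return K[0,2]+K[0,0]*th*c[0]/r,K[1,2]+K[1,1]*th*c[1]/r
E
python3 - <<'E'
from h import *
for n,a,b,z in [("shafttop",(408.9,122.3),(320.2,266.8),.166),("tube",(236.4,142.2),(412.4,180.6),.056),("strainer",(402.5,220),(250.3,253.5),.032),("coneskirt",(161.9,178.8),(418.5,144.1),.007),("knob",(212.2,224.6),(357.6,128),.108),("mill",(319,182),(329,187),.151),("small",(310,131),(388,247),.005),("tumblerbase",(460,178),(235,330),.003),("greenshaft",(460,295),(152,208),.166)]:
    print(n,atz("top",a,z).round(4),atz("scene",b,z).round(4))
print(robot.camera_params("wrist"))
print("cam",[ray(n,(0,0))[0].round(3) for n in("top","scene")])
E
```

```text
shafttop [ 0.6245 -0.2392] [ 0.6251 -0.2374]
tube [0.6031 0.2105] [0.609  0.2157]
strainer [ 0.3918 -0.244 ] [ 0.4037 -0.253 ]
coneskirt [0.51   0.4298] [0.52   0.4229]
knob [0.374  0.2569] [0.3773 0.2594]
mill [ 0.4773 -0.0166] [ 0.4863 -0.0274]
small [0.6491 0.0104] [0.6659 0.0047]
tumblerbase [ 0.513  -0.4141] [ 0.5113 -0.4168]
greenshaft [ 0.2044 -0.3508] [ 0.2001 -0.3607]
{'camera_matrix': array([[309.70691629,   0.        , 320.31392215],
       [  0.        , 309.70691629, 197.57559392],
       [  0.        ,   0.        ,   1.        ]]), 'R': array([[ 0.2823395 ,  0.95931392, -0.00110493],
       [ 0.92368585, -0.27154231,  0.27031319],
       [ 0.25901516, -0.0773407 , -0.96277181]]), 't': array([-0.64909643, -0.03571341,  0.37821146])}
cam [array([ 0.308, -0.024,  1.189]), array([ 0.938, -0.622,  0.95 ])]
```

>>> apply_moves --pt "0.55 2 -2 0 0" --pt "0.55 4 -4 0 0" --pt "0.55 6 -6 0 0" --pt "0.55 8 -8 0 0" --pt "0.55 10 -10 0 0" --pt "0.55 12 -12 0 0" --pt "0.55 14 -14 0 0" --pt "0.55 16 -16 0 0" --pt "0.55 16.9 -16.4 0 0" --pt "0.55 16.9 -16.4 0 0" --pt "0.55 16.9 -16.4 0 0" --pt "0.55 16.9 -16.4 0 0" --pt "0.55 16.9 -16.4 0 0" --pt "0.55 16.9 -16.4 0 0" --pt "0.55 16.9 -16.4 0 0" --pt "0.55 16.9 -16.4 0 0" --newtons 60

```text
time_s: 1.7
tcp_pos: [0.6049, 0.2151, 0.2532]
ee_rot: [-0.444, -3.109, -0.001]
wrist_force: [0.5, 0.5, -0.2]
opening: 0.047
grip_force: 0.0
```

```bash
cat >> h.py <<'E'
import pickle
def snap(tag):
    P=robot.camera_params("wrist");im=robot.grab_frame("wrist")[:,:,::-1]
    s=robot.read_state();cv2.imwrite(f"pics/{tag}.png",im);pickle.dump(P,open(f"pics/{tag}.pkl","wb"))
    print(s["tcp_pos"].round(4),s["ee_rot"].round(3),s["wrist_force"].round(1),round(s["opening"],4),round(s["time_s"],1));return im,P
E
python3 -c "
from h import *
snap('w1')"
```

```text
[0.605  0.215  0.2533] [-4.44e-01 -3.11e+00 -1.00e-03] [-0.6  0.8  0.7] 0.0468 1.8
```

View pics/w1.png

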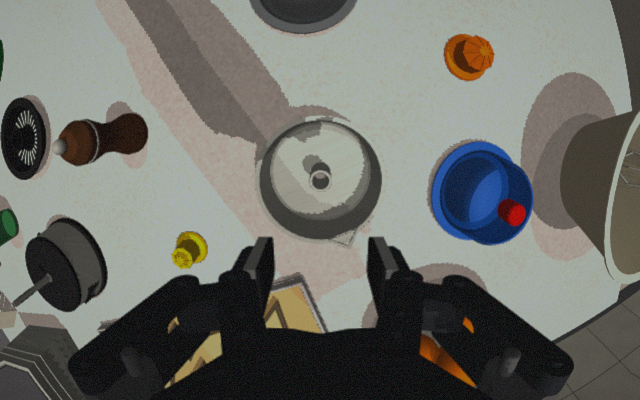

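Wrist view: bowl tube's mouth at (320,179), rim centred near (321,180).

```bash
python3 -c "
from h import *
P=pickle.load(open('pics/w1.pkl','rb'))
print(atz('wrist',(320,179),.056,P),atz('wrist',(320.7,180),.062,P))
print('base top?',atz('wrist',(15,303),.166,P),'cone',atz('wrist',(468,60),.007,P),'cover',atz('wrist',(302,-5),.02,P))
import cv2
im=cv2.imread('pics/w1.png');g=cv2.resize(im[110:250,250:390],(700,700),interpolation=2)[:600]
cv2.imwrite('pics/w1c.png',cv2.resize(g,(700,600)))
"
```

```text
[0.60594341 0.21432839] [0.60591289 0.21509064]
base top? [ 0.6223564  -0.22182272] cone [0.51826721 0.43371927] cover [0.39780305 0.25357196]
```

View pics/w1c.png

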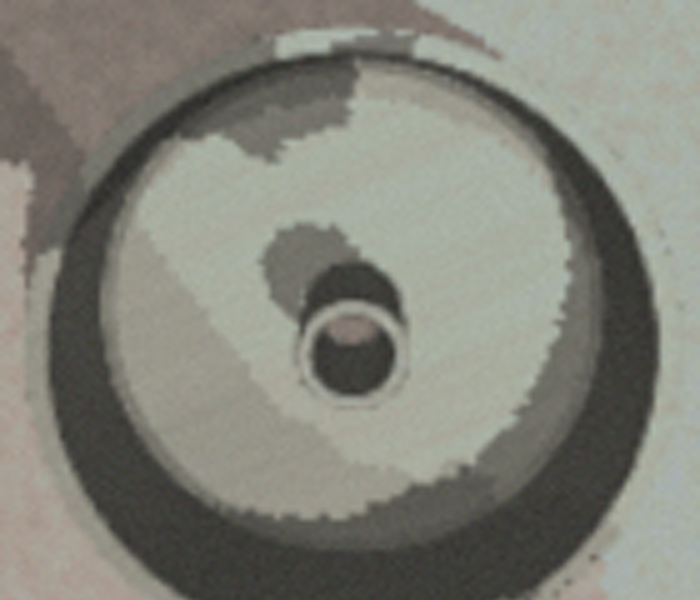

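Tube centre refined to about (320.6,180.6), i.e. (0.607,0.2145). Descending and gripping.

>>> apply_moves --pt "0.55 0.08 0 -1.5 0" --pt "0.55 0.08 0 -3 0" --pt "0.55 0.08 0 -4.5 0" --pt "0.55 0.08 0 -6 0" --pt "0.55 0.08 0 -7 0" --pt "0.55 0.08 0 -7.7 0" --pt "0.55 0.08 0 -8.1 0" --pt "0.55 0.08 0 -8.1 0" --pt "0.1 0.08 0 -8.1 0" --pt "0.1 0.08 0 -8.1 0" --pt "0.1 0.08 0 -8.1 0" --pt "0.1 0.08 0 -8.1 0" --pt "0.1 0.08 0 -8.1 0" --pt "0.1 0.08 0 -8.1 0" --pt "0.1 0.08 0 -8.1 0" --pt "0.1 0.08 0 -8.1 0" --newtons 60

```text
time_s: 3.35
tcp_pos: [0.6085, 0.2141, 0.0524]
ee_rot: [0.447, 3.108, 0.002]
wrist_force: [-1.0, 0.1, 6.8]
opening: 0.0232
grip_force: 59.0
```

>>> apply_moves --pt "0.1 0 0 0.5 0" --pt "0.1 0 0 1.5 0" --pt "0.1 0 0 3 0" --pt "0.1 0 0 4.5 0" --pt "0.1 0 0 6 0" --pt "0.1 0 0 7.2 0" --pt "0.1 0.1 -0.5 8 0" --pt "0.1 0.2 -1.5 8 0" --pt "0.1 0.3 -3 8 0" --pt "0.1 0.4 -4.5 8 0" --pt "0.1 0.5 -6 8 0" --pt "0.1 0.6 -7.5 8 0" --pt "0.1 0.6 -9 8 0" --pt "0.1 0.6 -10 8 0" --pt "0.1 0.6 -10.6 8 0" --pt "0.1 0.6 -10.6 8 0" --pt "0.1 0.6 -10.6 8 0" --pt "0.1 0.6 -10.6 8 0" --pt "0.1 0.6 -10.6 8 0"

```text
time_s: 5.25
tcp_pos: [0.6229, -0.0496, 0.2507]
ee_rot: [-0.444, -3.11, -0.001]
wrist_force: [-0.7, -0.1, -1.8]
opening: 0.0229
grip_force: 59.2
```

```bash
python3 -c "
from h import *
im,P=snap('w2')
print([proj_w((.625,-.238,z),P) for z in (.075,.166)])"
```

```text
[ 0.6229 -0.0499  0.2507] [-0.444 -3.11  -0.   ] [-0.6  0.1 -1.8] 0.0232 5.3
[(np.float64(161.33959654613057), np.float64(230.9890238917725)), (np.float64(118.16688114290159), np.float64(267.6442960996897))]
```

View pics/w2.png

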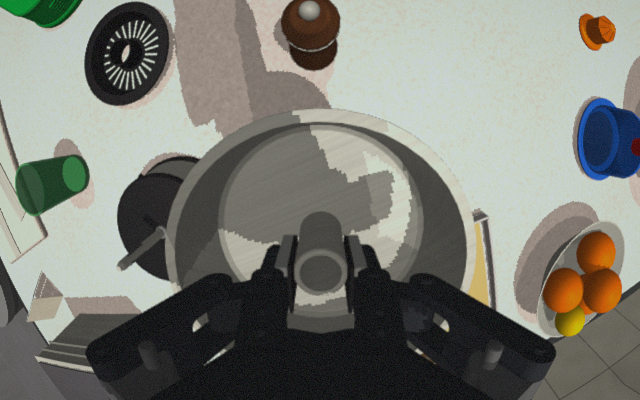

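```bash
python3 -c "
import cv2,numpy as np
im=cv2.imread('pics/w2.png')
a=cv2.resize(im[215:285,100:170],None,fx=5.7,fy=5.7,interpolation=2);b=cv2.resize(im[235:305,286:356],None,fx=5.7,fy=5.7,interpolation=2)
cv2.imwrite('pics/w2c.png',np.hstack([a,b]))"
```

```text
(no output)
```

View pics/w2c.png

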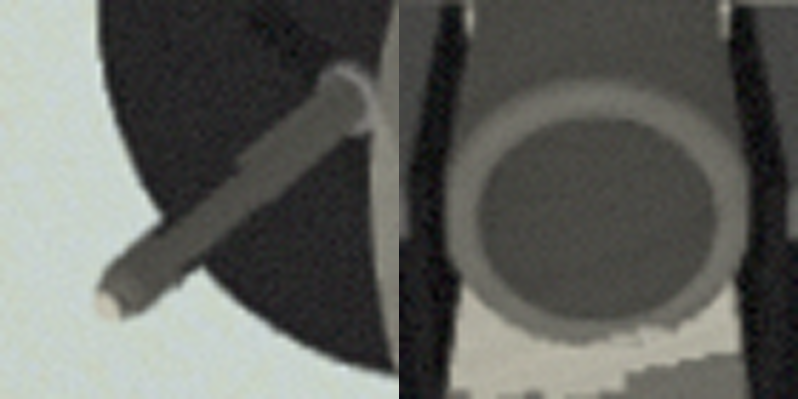

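Shaft tip at (118.9,268.3), root (161.7,232), which match the prediction for (0.625,-0.238). Tube mouth is centred at (320.8,273.6).

```bash
python3 -c "
from h import *
P=pickle.load(open('pics/w2.pkl','rb'))
print(atz('wrist',(118.7,268.2),.166,P),atz('wrist',(161.7,232),.075,P),'tube',atz('wrist',(320.7,273.5),.2545,P))"
```

```text
[ 0.62562664 -0.23768691] [ 0.62624692 -0.23809866] tube [ 0.62198669 -0.04940776]
```

>>> apply_moves --pt "0.1 0 -0.8 0 0" --pt "0.1 0.05 -2.2 0 0" --pt "0.1 0.1 -3.8 0 0" --pt "0.1 0.12 -5.4 0 0" --pt "0.1 0.14 -6.8 0 0" --pt "0.1 0.14 -7.4 0 0" --pt "0.1 0.14 -7.54 0 0" --pt "0.1 0.14 -7.54 0 0" --pt "0.1 0.14 -7.54 0 0" --pt "0.1 0.14 -7.54 -0.5 0" --pt "0.1 0.14 -7.54 -1.0 0" --pt "0.1 0.14 -7.54 -1.5 0" --pt "0.1 0.14 -7.54 -2.0 0" --pt "0.1 0.14 -7.54 -2.5 0" --pt "0.1 0.14 -7.54 -2.5 0" --pt "0.1 0.14 -7.54 -2.5 0"

```text
time_s: 6.9
tcp_pos: [0.6261, -0.24, 0.1881]
ee_rot: [-0.448, -3.109, 0.0]
wrist_force: [0.5, -1.1, -2.1]
opening: 0.0231
grip_force: 59.2
```

>>> apply_moves --pt "0.1 0 0.06 -0.4 0" --pt "0.1 0 0.06 -0.8 0" --pt "0.1 0 0.06 -1.2 0" --pt "0.1 0 0.06 -1.6 0" --pt "0.1 0 0.06 -2.0 0" --pt "0.1 0 0.06 -2.3 0" --pt "0.1 0 0.06 -2.4 0" --pt "0.1 0 0.06 -2.4 0"

```text
time_s: 7.7
tcp_pos: [0.6262, -0.2385, 0.1282]
ee_rot: [-0.448, -3.109, 0.0]
wrist_force: [-0.2, 0.4, -2.8]
opening: 0.0231
grip_force: 59.3
```

>>> apply_moves --pt "0.1 0 0 -0.06 0" --pt "0.1 0 0 -0.06 0" --pt "0.45 0 0 -0.04 0" --pt "0.45 0 0 -0.04 0" --pt "0.45 0 0 -0.04 0" --pt "0.45 0 0 0.5 0" --pt "0.45 0 0 1.5 0" --pt "0.45 0 0 3 0" --pt "0.45 0 0 5 0" --pt "0.45 0 0 6 0" --pt "0.45 -1.5 0 6 0" --pt "0.45 -3 0 6 0" --pt "0.45 -4.5 0 6 0" --pt "0.45 -5.5 0 6 0" --pt "0.45 -6 0 6 0" --pt "0.45 -6 0 6 0" --pt "0.45 -6 0 6 0"

```text
time_s: 9.4
tcp_pos: [0.4772, -0.2381, 0.279]
ee_rot: [0.446, 3.108, 0.0]
wrist_force: [0.1, 0.0, 0.3]
opening: 0.0385
grip_force: 0.0
```

```bash
python3 -c "
from h import *
P=pickle.load(open('pics/w2.pkl','rb'))
print(atz('wrist',(125,54),.03,P))
im,P=snap('w3')"
```

```text
[ 0.40298163 -0.23935424]
[ 0.4774 -0.238   0.2786] [ 0.446  3.109 -0.   ] [-0.9 -0.  -0.7] 0.0386 9.4
```

View pics/w3.png

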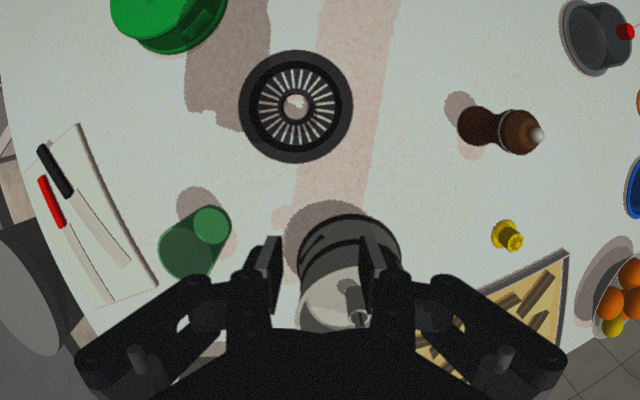

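```bash
python3 -c "
from h import *
P=pickle.load(open('pics/w3.pkl','rb'))
print(atz('wrist',(296,107),.032,P),atz('wrist',(296,106.5),.026,P),'tube',atz('wrist',(361,319),.131,P))"
```

```text
[ 0.39783548 -0.24457515] [ 0.39702292 -0.24481326] tube [ 0.62838607 -0.23672509]
```

Strainer collar at (296,107), so about (0.3975,-0.2445). The bowl sits on the base.

>>> apply_moves --pt "0.62 -1.2 -0.1 -1.5 0" --pt "0.62 -2.4 -0.2 -3 0" --pt "0.62 -3.2 -0.26 -4.5 0" --pt "0.62 -3.2 -0.26 -6 0" --pt "0.62 -3.2 -0.26 -7.5 0" --pt "0.62 -3.2 -0.26 -8.5 0" --pt "0.62 -3.2 -0.26 -9.3 0" --pt "0.62 -3.2 -0.26 -9.7 0" --pt "0.62 -3.2 -0.26 -9.9 0" --pt "0.62 -3.2 -0.26 -9.9 0" --pt "0.62 -3.2 -0.26 -9.9 0" --pt "0.3 -3.2 -0.26 -9.9 0" --pt "0.3 -3.2 -0.26 -9.9 0" --pt "0.3 -3.2 -0.26 -9.9 0" --pt "0.3 -3.2 -0.26 -9.9 0" --pt "0.3 -3.2 -0.26 -9.9 0" --pt "0.3 -3.2 -0.26 -9.9 0" --newtons 40

```text
time_s: 11.15
tcp_pos: [0.397, -0.2453, 0.032]
ee_rot: [0.448, 3.107, 0.0]
wrist_force: [-2.1, -0.1, 7.5]
opening: 0.0375
grip_force: 39.5
```

>>> apply_moves --pt "0.3 0 0 0.5 0" --pt "0.3 0 0 1.5 0" --pt "0.3 0 0 3 0" --pt "0.3 0 0 4.5 0" --pt "0.3 0 0 6 0" --pt "0.3 0 0 7.2 0" --pt "0.3 0.3 0 7.7 0" --pt "0.3 1.2 0.1 7.7 0" --pt "0.3 2.6 0.2 7.7 0" --pt "0.3 4 0.29 7.7 0" --pt "0.3 5.4 0.29 7.7 0" --pt "0.3 6.8 0.29 7.7 0" --pt "0.3 8 0.29 7.7 0" --pt "0.3 8.8 0.29 7.7 0" --pt "0.3 9.15 0.29 7.7 0" --pt "0.3 9.15 0.29 7.7 0" --pt "0.3 9.15 0.29 7.7 0" --pt "0.3 9.15 0.29 7.7 0" --pt "0.3 9.15 0.29 7.7 0"

```text
time_s: 13.05
tcp_pos: [0.6243, -0.2379, 0.2238]
ee_rot: [0.449, 3.109, 0.0]
wrist_force: [0.4, -0.2, -0.7]
opening: 0.0372
grip_force: 40.6
```

```bash
python3 -c "
from h import *
im,P=snap('w4')
print(proj_w((.626,-.238,.166),P))"
```

```text
[ 0.6244 -0.2378  0.2238] [0.448 3.109 0.   ] [ 0.  -0.5 -0.6] 0.0374 13.1
(np.float64(321.3357763766744), np.float64(227.5028300522432))
```

View pics/w4.png

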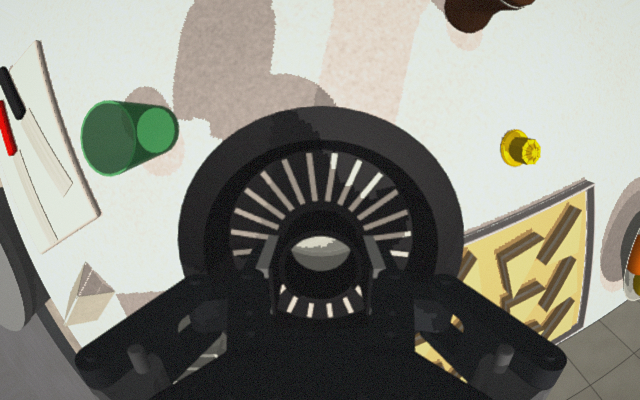

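```bash
python3 -c "
from h import *
P=pickle.load(open('pics/w4.pkl','rb'))
for dx in (0,.003):
  for r,z in((.019,.2238),(.016,.2238),(.07,.2178)):
    a=np.linspace(0,6.28,73);q=np.array([proj_w((.6244+dx+r*np.cos(t),-.238+r*np.sin(t),z),P) for t in a]);print(dx,r,q.min(0).round(),q.max(0).round())"
```

```text
0 0.019 [278. 232.] [364. 306.]
0 0.016 [285. 238.] [357. 301.]
0 0.07 [177. 107.] [464. 369.]
0.003 0.019 [280. 238.] [365. 311.]
0.003 0.016 [287. 245.] [358. 306.]
0.003 0.07 [179. 114.] [465. 372.]
```

Flange edges (left 179, right 463, top 106) match the strainer being centred on the TCP, so I lower it with a 1.5 mm x correction.

>>> apply_moves --pt "0.3 0.06 0 -0.5 0" --pt "0.3 0.06 0 -1 0" --pt "0.3 0.06 0 -1.4 0" --pt "0.3 0.06 0 -1.8 0" --pt "0.3 0.06 0 -2.2 0" --pt "0.3 0.06 0 -2.5 0" --pt "0.3 0.06 0 -2.8 0" --pt "0.3 0.06 0 -3.0 0" --pt "0.3 0.06 0 -3.0 0"

```text
time_s: 14.0
tcp_pos: [0.6264, -0.2377, 0.1479]
ee_rot: [-0.447, -3.109, 0.0]
wrist_force: [-0.3, 0.3, -1.4]
opening: 0.0374
grip_force: 40.6
```

>>> apply_moves --pt "0.3 0 0 -0.06 0" --pt "0.3 0 0 -0.06 0" --pt "0.62 0 0 -0.04 0" --pt "0.62 0 0 -0.04 0" --pt "0.62 0 0 -0.04 0" --pt "0.62 0 0 0.5 0" --pt "0.62 0 0 1.5 0" --pt "0.62 0 0 3 0" --pt "0.62 0 0 4.5 0" --pt "0.8 0 0.5 5 0" --pt "0.8 0 2 5 0" --pt "0.8 -0.5 4 5 0" --pt "0.8 -1 6 5 0" --pt "0.8 -1.5 8 5 0" --pt "0.8 -2 10 5 0" --pt "0.8 -2.5 12 5 0" --pt "0.8 -3 14 5 0" --pt "0.8 -3.5 16 5 0"

```text
time_s: 15.8
tcp_pos: [0.5406, 0.1539, 0.2742]
ee_rot: [0.447, 3.109, 0.001]
wrist_force: [1.0, -0.2, -0.1]
opening: 0.0683
grip_force: 0.0
```

>>> apply_moves --pt "0.8 -0.3 2 0 0" --pt "0.8 -0.5 4 0 0" --pt "0.8 -0.7 6 0 0" --pt "0.8 -0.8 8 0 0" --pt "0.8 -0.9 9.5 0 0" --pt "0.8 -0.9 10.2 0 0" --pt "0.8 -0.9 10.4 0 0" --pt "0.8 -0.9 10.4 -1 0" --pt "0.8 -0.9 10.4 -2 0" --pt "0.8 -0.9 10.4 -2.5 0" --pt "0.8 -0.9 10.4 -2.5 0" --pt "0.8 -0.9 10.4 -2.5 0"

```text
time_s: 17.0
tcp_pos: [0.5198, 0.4112, 0.2119]
ee_rot: [0.449, 3.109, 0.001]
wrist_force: [0.1, 0.4, -0.5]
opening: 0.0684
grip_force: 0.0
```

```bash
python3 -c "
from h import *
im,P=snap('w5')
hsv=cv2.cvtColor(np.ascontiguousarray(im),cv2.COLOR_BGR2HSV);m=cv2.inRange(hsv,(5,150,80),(20,255,255))
n,l,st,c=cv2.connectedComponentsWithStats(m)
print([(st[i],c[i].round(1)) for i in range(1,n) if st[i][4]>100])
print(proj_w((.516,.43,.007),P))"
```

```text
[0.5199 0.4116 0.2124] [4.490e-01 3.108e+00 2.000e-03] [0.1 0.4 0.2] 0.0683 17.1
[(array([ 311,  136,   57,   56, 2498], dtype=int32), array([339.1, 163.3]))]
(np.float64(336.23853513142245), np.float64(167.8850426766345))
```

View pics/w5.png

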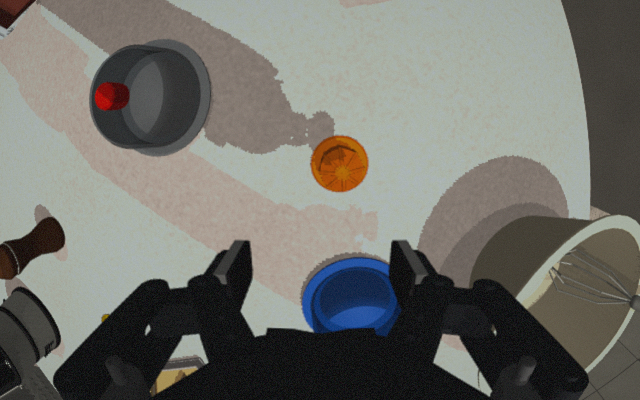

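```bash
python3 -c "
from h import *
P=pickle.load(open('pics/w5.pkl','rb'))
print(atz('wrist',(339.5,164),.007,P),atz('wrist',(342,171),.054,P), 'knob',atz('wrist',(118,96),.108,P),'cover flange',atz('wrist',(151,97),.014,P))"
```

```text
[0.51292317 0.43449211] [0.51143777 0.43428992] knob [0.38396104 0.27629181] cover flange [0.3747459  0.25619128]
```

Orange cone's skirt is centred at (339.5,164), so (0.5125,0.4345). The grey cover with the red knob is at (118,96).

>>> apply_moves --pt "0.8 -0.3 0.92 -1.5 0" --pt "0.8 -0.3 0.92 -3 0" --pt "0.8 -0.3 0.92 -4.5 0" --pt "0.8 -0.3 0.92 -5.8 0" --pt "0.8 -0.3 0.92 -6.6 0" --pt "0.8 -0.3 0.92 -7.05 0" --pt "0.8 -0.3 0.92 -7.05 0" --pt "0.8 -0.3 0.92 -7.05 0" --pt "0.3 -0.3 0.92 -7.05 0" --pt "0.3 -0.3 0.92 -7.05 0" --pt "0.3 -0.3 0.92 -7.05 0" --pt "0.3 -0.3 0.92 -7.05 0" --pt "0.3 -0.3 0.92 -7.05 0" --pt "0.3 -0.3 0.92 -7.05 0" --pt "0.3 -0.3 0.92 -7.05 0" --newtons 30

```text
time_s: 18.55
tcp_pos: [0.5124, 0.4356, 0.0365]
ee_rot: [0.448, 3.108, 0.003]
wrist_force: [-1.7, -1.3, 5.5]
opening: 0.0437
grip_force: 29.9
```

>>> apply_moves --pt "0.3 0 0 0.5 0" --pt "0.3 0 0 1.5 0" --pt "0.3 0 0 3 0" --pt "0.3 0 0 4.5 0" --pt "0.3 0 0 6 0" --pt "0.3 0 0 7.2 0" --pt "0.3 0.1 -0.5 7.8 0" --pt "0.3 0.4 -2 7.8 0" --pt "0.3 0.8 -3.7 7.8 0" --pt "0.3 1.2 -5.4 7.8 0" --pt "0.3 1.6 -7.1 7.8 0" --pt "0.3 2 -8.8 7.8 0" --pt "0.3 2.4 -10.5 7.8 0" --pt "0.3 2.8 -12.2 7.8 0" --pt "0.3 3.2 -13.9 7.8 0" --pt "0.3 3.4 -15.2 7.8 0" --pt "0.3 3.5 -16 7.8 0" --pt "0.3 3.5 -16 7.8 0"

```text
time_s: 20.35
tcp_pos: [0.5986, 0.0294, 0.2295]
ee_rot: [-0.458, -3.108, 0.003]
wrist_force: [-0.6, -0.4, -0.7]
opening: 0.0429
grip_force: 30.8
```

>>> apply_moves --pt "0.3 0.1 -0.7 0 0" --pt "0.3 0.3 -2 0 0" --pt "0.3 0.5 -3.6 0 0" --pt "0.3 0.7 -5.2 0 0" --pt "0.3 0.9 -6.8 0 0" --pt "0.3 1.0 -8.4 0 0" --pt "0.3 1.03 -9.8 0 0" --pt "0.3 1.03 -10.7 0 0" --pt "0.3 1.03 -10.95 0 0" --pt "0.3 1.03 -10.95 0 0" --pt "0.3 1.03 -10.95 0 0" --pt "0.3 1.03 -10.95 0 0"

```text
time_s: 21.55
tcp_pos: [0.6253, -0.2367, 0.2294]
ee_rot: [-0.444, -3.11, -0.002]
wrist_force: [-0.1, 0.9, -0.5]
opening: 0.0433
grip_force: 30.8
```

```bash
python3 -c "
from h import *
im,P=snap('w6')
T=robot.read_state()['tcp_pos']
hsv=cv2.cvtColor(np.ascontiguousarray(im),cv2.COLOR_BGR2HSV);m=cv2.inRange(hsv,(3,140,60),(20,255,255))
n,l,st,c=cv2.connectedComponentsWithStats(m)
print([(st[i],c[i].round(1)) for i in range(1,n) if st[i][4]>100])
for r,z in((.031,-.0295),(0,.0175)):
    a=np.linspace(0,6.28,73);q=np.array([proj_w(T+(r*np.cos(t),r*np.sin(t),z),P) for t in a]);print(r,q.min(0).round(),q.max(0).round())"
```

```text
[ 0.6253 -0.2369  0.2295] [-4.44e-01 -3.11e+00 -1.00e-03] [-0.1 -0.9 -0.9] 0.0436 21.6
[(array([  263,   186,   115,   129, 10766], dtype=int32), array([320.5, 248. ])), (array([625, 234,  15,  41, 447], dtype=int32), array([633.6, 256.6]))]
0.031 [262. 187.] [378. 293.]
0 [320. 293.] [320. 293.]
```

View pics/w6.png

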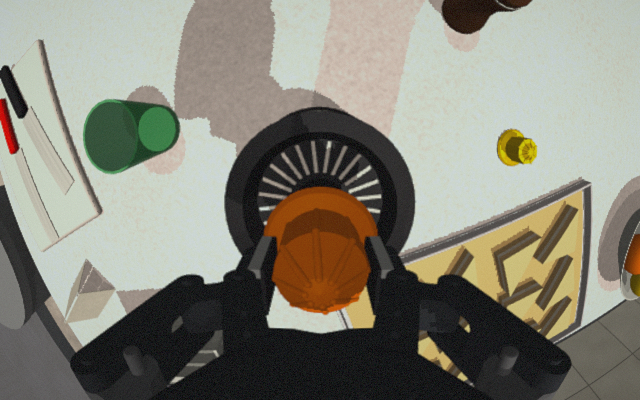

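Cone is held centred (skirt cols 263–378, top 186), and the strainer is seated below (cols 226–414). Lowering.

>>> apply_moves --pt "0.3 0.03 -0.05 0 0" --pt "0.3 0.03 -0.05 -0.4 0" --pt "0.3 0.03 -0.05 -0.8 0" --pt "0.3 0.03 -0.05 -1.1 0" --pt "0.3 0.03 -0.05 -1.4 0" --pt "0.3 0.03 -0.05 -1.65 0" --pt "0.3 0.03 -0.05 -1.8 0" --pt "0.3 0.03 -0.05 -1.8 0" --pt "0.3 0.03 -0.05 -1.8 0"

```text
time_s: 22.5
tcp_pos: [0.6257, -0.2402, 0.1847]
ee_rot: [0.448, 3.109, -0.0]
wrist_force: [0.7, 0.2, -0.5]
opening: 0.0433
grip_force: 30.8
```

```bash
python3 -c "
from h import *
im,P=snap('w7')
for r,z in((.070,.141),(.056,.141)):
    a=np.linspace(0,6.28,73);q=np.array([proj_w((.626+r*np.cos(t),-.238+r*np.sin(t),z),pickle.load(open('pics/w6.pkl','rb'))) for t in a]);print(r,q.min(0).round(),q.max(0).round())"
```

```text
[ 0.6258 -0.2402  0.1849] [ 0.448  3.109 -0.   ] [ 0.3  0.1 -1.1] 0.0437 22.6
0.07 [223. 111.] [415. 294.]
0.056 [242. 132.] [396. 279.]
```

>>> apply_moves --pt "0.3 0 0.06 -0.03 0" --pt "0.3 0 0.06 -0.07 0" --pt "0.3 0 0.06 -0.07 0" --pt "0.55 0 0.06 -0.05 0" --pt "0.7 0 0.06 -0.05 0" --pt "0.7 0 0.06 -0.05 0" --pt "0.7 0 0.06 0.5 0" --pt "0.7 0 0.06 1.5 0" --pt "0.7 0 0.06 3 0" --pt "0.5 -0.2 0.5 3.8 0" --pt "0.5 -1 2 4 0" --pt "0.5 -2 3.8 4 0" --pt "0.5 -3 5.6 4 0" --pt "0.5 -4 7.4 4 0" --pt "0.5 -4.8 9.2 4 0" --pt "0.5 -5.6 11 4 0" --pt "0.5 -6.4 12.8 4 0" --pt "0.5 -7.2 14.6 4 0"

```text
time_s: 24.35
tcp_pos: [0.4453, 0.125, 0.286]
ee_rot: [0.448, 3.108, 0.002]
wrist_force: [1.2, 1.3, -0.5]
opening: 0.0426
grip_force: 0.0
```

>>> apply_moves --pt "0.5 -0.6 1.8 0 0" --pt "0.5 -1 3.4 0 0" --pt "0.5 -1.2 4.6 0 0" --pt "0.5 -1.4 5 0 0" --pt "0.5 -1.4 5 0 0" --pt "0.5 -1.4 5 0 0" --pt "0.5 -1.4 5 0 0" --pt "0.5 -1.4 5 0 0"

```text
time_s: 25.15
tcp_pos: [0.4118, 0.2473, 0.2848]
ee_rot: [0.451, 3.109, 0.0]
wrist_force: [0.3, 0.4, -0.6]
opening: 0.0427
grip_force: 0.0
```

```bash
python3 -c "
from h import *
im,P=snap('w8')
hsv=cv2.cvtColor(np.ascontiguousarray(im),cv2.COLOR_BGR2HSV);m=cv2.inRange(hsv,(0,150,60),(4,255,255))|cv2.inRange(hsv,(172,150,60),(180,255,255))
n,l,st,c=cv2.connectedComponentsWithStats(m)
print([(st[i],c[i].round(1)) for i in range(1,n) if st[i][4]>60])
c=P['R'].T@-P['t'];print(c)
for x,y in((.375,.257),(.38,.26)):
  for r,z in((.012,.108),(.068,.014)):
    a=np.linspace(0,6.28,73);q=np.array([proj_w((x+r*np.cos(t),y+r*np.sin(t),z),P) for t in a]);print(r,q.min(0).round(),q.max(0).round())
"
```

```text
[0.4117 0.2476 0.2847] [0.45  3.109 0.   ] [-0.1  0.1  0.1] 0.0426 25.2
[(array([311, 131,  25,  26, 467], dtype=int32), array([322.8, 143.3]))]
[0.34687465 0.26628706 0.4053184 ]
0.012 [307. 131.] [332. 156.]
0.068 [266.  82.] [373. 188.]
0.012 [311. 135.] [336. 160.]
0.068 [269.  86.] [376. 191.]
```

View pics/w8.png

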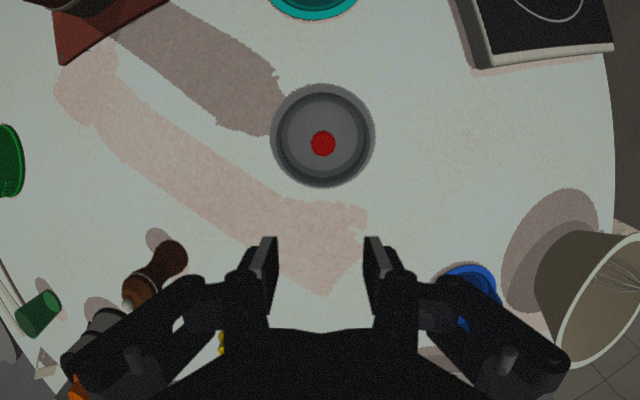

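```bash
python3 -c "
from h import *
P=pickle.load(open('pics/w8.pkl','rb'))
print(atz('wrist',(323.2,143.5),.108,P),atz('wrist',(322.5,135.5),.014,P))"
```

```text
[0.37607721 0.2606592 ] [0.37529239 0.2609194 ]
```

Knob at (323.2,143.5), so (0.376,0.2607). Gripping it.

>>> apply_moves --pt "0.5 -0.7 0.26 -1.5 0" --pt "0.5 -1.43 0.52 -3 0" --pt "0.5 -1.43 0.52 -4.5 0" --pt "0.5 -1.43 0.52 -5.8 0" --pt "0.5 -1.43 0.52 -6.6 0" --pt "0.5 -1.43 0.52 -7.05 0" --pt "0.5 -1.43 0.52 -7.05 0" --pt "0.5 -1.43 0.52 -7.05 0" --pt "0.1 -1.43 0.52 -7.05 0" --pt "0.1 -1.43 0.52 -7.05 0" --pt "0.1 -1.43 0.52 -7.05 0" --pt "0.1 -1.43 0.52 -7.05 0" --pt "0.1 -1.43 0.52 -7.05 0" --pt "0.1 -1.43 0.52 -7.05 0" --pt "0.1 -1.43 0.52 -7.05 0" --newtons 60

```text
time_s: 26.7
tcp_pos: [0.3761, 0.2617, 0.1096]
ee_rot: [0.448, 3.108, 0.002]
wrist_force: [0.2, -2.8, 5.6]
opening: 0.0218
grip_force: 58.4
```

>>> apply_moves --pt "0.1 0 0 0.5 0" --pt "0.1 0 0 1.5 0" --pt "0.1 0 0 3 0" --pt "0.1 0 0 4.5 0" --pt "0.1 0 0 6 0" --pt "0.1 0 0 7.5 0" --pt "0.1 0 0 8.6 0" --pt "0.1 0 0 9.2 0" --pt "0.1 0.4 -0.8 9.2 0" --pt "0.1 1 -2 9.2 0" --pt "0.1 1.8 -3.6 9.2 0" --pt "0.1 2.6 -5.2 9.2 0" --pt "0.1 3.2 -6.4 9.2 0" --pt "0.1 3.5 -7 9.2 0" --pt "0.1 3.5 -7 9.2 0" --pt "0.1 3.5 -7 9.2 0"

```text
time_s: 28.3
tcp_pos: [0.4627, 0.0869, 0.339]
ee_rot: [0.448, 3.109, 0.001]
wrist_force: [0.2, 0.1, -1.8]
opening: 0.022
grip_force: 59.1
```

```bash
cat >> h.py <<'E'
def fitc(im,P,x0,y0,r,z,rows,cols=(0,640),rng=.010):
    g=cv2.GaussianBlur(cv2.cvtColor(np.ascontiguousarray(im),cv2.COLOR_BGR2GRAY).astype(np.float32),(0,0),1)
    a=np.linspace(0,2*np.pi,180)
    def val(x,y,rr):
        q=np.array([proj_w((x+rr*np.cos(t),y+rr*np.sin(t),z),P) for t in a],np.float32)
        v=cv2.remap(g,q[:,0:1],q[:,1:2],cv2.INTER_LINEAR)[:,0]
        return v,(q[:,1]<rows)&(q[:,0]>cols[0])&(q[:,0]<cols[1])
    best=[]
    for x in np.arange(x0-rng,x0+rng,.001):
        for y in np.arange(y0-rng,y0+rng,.001):
            o,m=val(x,y,r+.002);i,_=val(x,y,r-.002)
            best.append((np.clip((o-i)[m],-40,40).mean(),x.round(4),y.round(4)))
    best.sort(reverse=True);return best[:4]
E
python3 -c "
from h import *
im=cv2.imread('pics/w6.png');P=pickle.load(open('pics/w6.pkl','rb'))
print(fitc(im,P,.626,-.238,.07,.141,235))
im,P=snap('w9');T=robot.read_state()['tcp_pos']
print(fitc(im,P,T[0],T[1],.068,T[2]-.0956,240))
"
```

```text
[(np.float32(40.0), np.float64(0.625), np.float64(-0.236)), (np.float32(40.0), np.float64(0.624), np.float64(-0.237)), (np.float32(39.917), np.float64(0.625), np.float64(-0.237)), (np.float32(39.859295), np.float64(0.624), np.float64(-0.238))]
[0.4625 0.0875 0.3388] [4.46e-01 3.11e+00 1.00e-03] [-0.2  1.2 -2.8] 0.0222 28.4
[(np.float32(30.761164), np.float64(0.4635), np.float64(0.0835)), (np.float32(30.751966), np.float64(0.4625), np.float64(0.0835)), (np.float32(30.616062), np.float64(0.4625), np.float64(0.0845)), (np.float32(30.06413), np.float64(0.4625), np.float64(0.0855))]
```

>>> apply_moves --pt "0.1 0.4 -0.8 0 0" --pt "0.1 1.2 -2.4 0 0" --pt "0.1 2 -4 0 0" --pt "0.1 2.8 -5.6 0 0" --pt "0.1 3.6 -7.2 0 0" --pt "0.1 4.4 -8.8 0 0" --pt "0.1 5.2 -10.4 0 0" --pt "0.1 6 -12 0 0" --pt "0.1 6.4 -12.8 0 0" --pt "0.1 6.5 -12.95 0 0" --pt "0.1 6.5 -12.95 0 0" --pt "0.1 6.5 -12.95 0 0" --pt "0.1 6.5 -12.95 0 0" --pt "0.1 6.5 -12.95 0 0"

```text
time_s: 29.75
tcp_pos: [0.6255, -0.2357, 0.3387]
ee_rot: [0.445, 3.109, 0.001]
wrist_force: [-0.4, 0.7, -2.5]
opening: 0.0221
grip_force: 59.3
```

```bash
python3 -c "
from h import *
im,P=snap('w10');T=robot.read_state()['tcp_pos']
for rows in (150,200,240): print(rows,fitc(im,P,T[0],T[1],.068,T[2]-.0956,rows)[:3])
print(robot.read_state()['moment'])
a=np.linspace(0,6.28,73);q=np.array([proj_w(T+(.068*np.cos(t),.068*np.sin(t),-.0956),P) for t in a]);print(q.min(0).round(),q.max(0).round())
g=cv2.cvtColor(np.ascontiguousarray(im),cv2.COLOR_BGR2GRAY)
for r in (180,210,230): print(r,g[r,160:480:4])
print(g[60:140:3,320])
"
```

```text
[ 0.6255 -0.236   0.3387] [4.450e-01 3.109e+00 1.000e-03] [-0.2 -0.  -3.2] 0.0219 29.8
150 [(np.float32(32.297424), np.float64(0.6245), np.float64(-0.236)), (np.float32(32.21051), np.float64(0.6355), np.float64(-0.242)), (np.float32(31.715595), np.float64(0.6355), np.float64(-0.243))]
200 [(np.float32(34.903442), np.float64(0.6245), np.float64(-0.236)), (np.float32(34.056488), np.float64(0.6245), np.float64(-0.237)), (np.float32(33.711823), np.float64(0.6235), np.float64(-0.237))]
240 [(np.float32(34.42511), np.float64(0.6245), np.float64(-0.236)), (np.float32(33.98722), np.float64(0.6245), np.float64(-0.237)), (np.float32(33.402138), np.float64(0.6235), np.float64(-0.237))]
[-0.03033479 -0.05182231  0.03243243]
[229. 112.] [411. 286.]
180 [196 194 193 193 193 197 191 196 192 195 198 195 198 196 198 198 195 199
 129 117 121 113  79  70  61  63  73  73  72  75  90  79  84  91  93  93
  94  96  94  97  99  97  95  95  96  91  93  92 100 109 105  76  74  78
  71  61  63  81  67 120 118 121 196 194 198 196 198 200 202 198 198 195
 197 198 195 196 197 198 197 191]
210 [196 195 197 195 198 197 196 199 199 196 197 201 196 199 199 196 198 202
 115  71  57  55  60  81  81  84  88  78  83  80  80  79  76  82  78  84
  96  88  93  93  93  96  90 109  89  84  80  85  84  83  85  84  87  86
 101  78  75  59  56  56  72  69 175 199 191 143 141  93 105  71  95 164
 177 173 171 176 173 172 174 170]
230 [196 197 196 195 197 197 200 198 197 197 199 199 195 196 194 198 196 199
  77  73  57  55  56  57  75  80  79  80 113 116 115  98  85  80  85  83
  82  52  31  33  33  36  33  48  86  84  85  86  89 115 107 106  89  78
  71  70  52  54  57  59  57  79 134 173 177 174 174 118  69  79 120 180
 171 169 171 174  67  77 179 181]
[192 195 197 193 191 185 194 191 178 182 184 182 143 107 114 116  67  40
  69  89  88  91  88  65  44  47  57]
```

Fitted cover flange (0.6245,-0.236) sits over the fitted strainer (0.6247,-0.237). Lowering in stages.

>>> apply_moves --pt "0.1 0 -0.03 -0.5 0" --pt "0.1 0 -0.03 -1.1 0" --pt "0.1 0 -0.03 -1.7 0" --pt "0.1 0 -0.03 -2.3 0" --pt "0.1 0 -0.03 -2.7 0" --pt "0.1 0 -0.03 -3.1 0" --pt "0.1 0 -0.03 -3.3 0" --pt "0.1 0 -0.03 -3.4 0" --pt "0.1 0 -0.03 -3.4 0"

```text
time_s: 30.7
tcp_pos: [0.6255, -0.2379, 0.2533]
ee_rot: [0.447, 3.11, -0.0]
wrist_force: [0.6, 0.3, -2.2]
opening: 0.0222
grip_force: 59.3
```

```bash
python3 -c "
from h import *
im,P=snap('w11');T=robot.read_state()['tcp_pos']
print(fitc(im,P,T[0],T[1],.07,.141,230)[:3])"
```

```text
[ 0.6256 -0.238   0.2537] [ 0.447  3.109 -0.   ] [ 0.4  0.3 -1.7] 0.0219 30.8
[(np.float32(37.24326), np.float64(0.6246), np.float64(-0.237)), (np.float32(37.170406), np.float64(0.6246), np.float64(-0.238)), (np.float32(36.473484), np.float64(0.6246), np.float64(-0.239))]
```

>>> apply_moves --pt "0.1 0 0.02 -0.1 0" --pt "0.1 0 0.02 -0.2 0" --pt "0.1 0 0.02 -0.3 0" --pt "0.1 0 0.02 -0.36 0" --pt "0.1 0 0.02 -0.42 0" --pt "0.1 0 0.02 -0.42 0"

```text
time_s: 31.35
tcp_pos: [0.6254, -0.2375, 0.243]
ee_rot: [0.448, 3.109, -0.0]
wrist_force: [-1.0, 0.4, -0.4]
opening: 0.022
grip_force: 59.4
```

>>> apply_moves --pt "0.1 0 0 -0.04 0" --pt "0.1 0 0 -0.08 0" --pt "0.1 0 0 -0.08 0"

```text
time_s: 31.65
tcp_pos: [0.6255, -0.2379, 0.2426]
ee_rot: [0.448, 3.108, -0.0]
wrist_force: [-3.5, 0.7, 10.1]
opening: 0.0218
grip_force: 60.5
```

Seated (10 N push, cover at about 0.133 m). Releasing and backing off.

>>> apply_moves --pt "0.1 0 0 -0.02 0" --pt "0.1 0 0 -0.02 0" --pt "0.5 0 0 0 0" --pt "0.5 0 0 0 0" --pt "0.5 0 0 0 0" --pt "0.5 0 0 0.5 0" --pt "0.5 0 0 1.5 0" --pt "0.5 0 0 2.5 0" --pt "0.5 -1 0.5 2.5 0" --pt "0.5 -2.5 2 2.5 0" --pt "0.5 -4 4 2.5 0" --pt "0.5 -5.5 6 2.5 0" --pt "0.5 -6 7 2.5 0" --pt "0.5 -6 7 2.5 0" --pt "0.5 -6 7 2.5 0"

```text
time_s: 33.15
tcp_pos: [0.4753, -0.0612, 0.3045]
ee_rot: [0.443, 3.109, 0.002]
wrist_force: [0.1, -0.7, 0.2]
opening: 0.0425
grip_force: 0.0
```

```bash
python3 -c "
from h import *
t=robot.grab_frame('top')[:,:,::-1];s=robot.grab_frame('scene')[:,:,::-1]
a=cv2.resize(s[180:350,220:450],(800,591),interpolation=2)
b=cv2.resize(t[60:260,280:500],(264,240))
a[:240,:264]=b
cv2.imwrite('pics/fin.png',a)
P=robot.camera_params('scene')
for z in (.133+.008,.133+.108): 
  c=P['R']@np.array([.625,-.238,z])+P['t'];u=P['camera_matrix']@c;u=u/u[2];print((u[:2]-[220,180])*800/230)"
```

```text
[348.06470289 323.78398796]
[347.08549521 233.1178701 ]
```

View pics/fin.png

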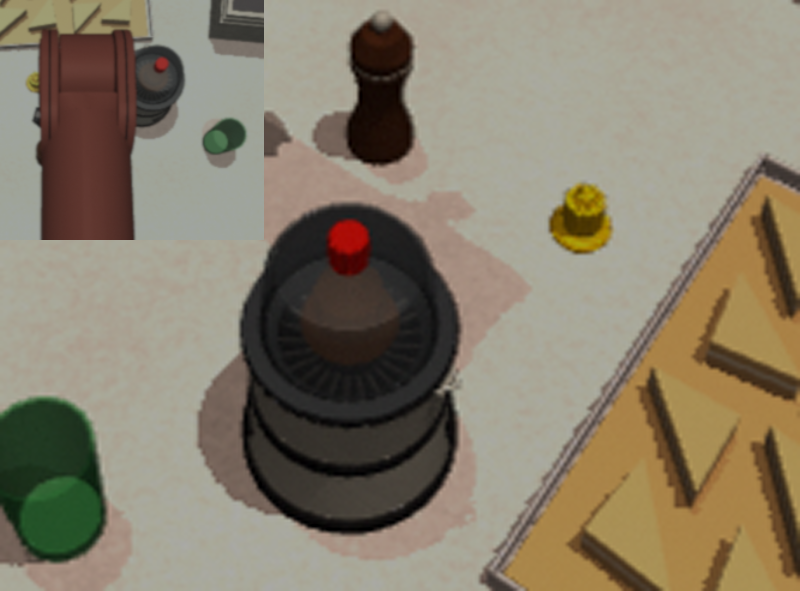

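The picture shows the stack assembled and level. The knob is at crop (349,235), against a predicted (347,233). The cone is upright inside, and the mill, glass and yellow cone are still standing.

```bash
python3 -c "
from bench import robot
print(robot.hand_in())"
```

```text
the job is handed in; nothing more can be done
None
```

The juicer is back together on its motor base and handed in at about 33 s: bowl, strainer, large orange cone and smoked cover all look fully home and level in the final picture, and the small cone, glass and pepper mill were not touched.

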